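Close and lock the tube clamp of a welding fixture

ROBOT

A 6-joint arm with a two-finger parallel gripper is mounted at the origin on the work surface. World frame = base frame: x ahead of the robot, y to its left, z up, the work surface at z = 0. Lengths are in m, angles in degrees, forces in N, time in s.
With the tool pointing down it reaches from about 0.375 to 0.9 m from the base axis. Payload 3.1 kg.
Tool frame: the origin (TCP) lies on the front face of the gripper's body, between the roots of the fingers; the fingertips stand 70 mm ahead of it and the grasp point (between the pads) lies 51 mm ahead of it (bot.tip_extent is the distance from the TCP to the fingertips, in m); z points along the fingers, x is the direction in which the jaws open and shut, and the axes are right-handed (so a half turn about z gives the same grasp; the last joint's range is limited). The gripper opens to 87 mm and grips with 3 to 60 N. Pads are 19 mm wide; open, the fingers measure 117 mm over their backs; the gripper's body (75 mm by 190 mm) begins 51 mm behind the grasp point.
Start: joints at [-75.143, 30.224, 82.088, -0, 67.689, -10.227], TCP at [0.265, -0.566, 0.292] pointing down, gripper open.
Joint ranges: [-176.69, 176.69], [-43.24, 126.21], [12.49, 139.97], [-82, 262], [0, 151.66], [-163.58, 163.58]. Speed limits (degrees/s): [159.86, 159.86, 180, 180, 180, 180].

INTERFACE

Orientations are given as a 3x3 rotation matrix whose columns are the frame's x, y, z axes.
In Python, from rig import bot, viewer, ticket gives the robot as it stands. The module is installed in compiled form; this text tells all that it offers.
- The arm moves only by the tool arm_command, never from a script. Its argument "targets" is a list of rows, each an object with "rot": the turn, a rotation vector about the tool's x, y, z in degrees, a list of three; "offset": the shift along the tool's x, y, z in cm, a list of three; "gripper": the closure, from 0 (fully open) to 1 (shut). A call has 1 to 8 rows; each row is the pose to reach, as a shift and turn from the pose commanded when the call began, along the tool's axes at that moment; what a row does not reach only later rows make up. A row lasts 1/10 s, in which the tool goes at most 50 mm and 8.59 degrees, less where a joint would pass 70% of its speed; a pose out of reach is approached as far as the arm can. A call with a gripper value outside its range is refused whole. The fingers move at their own pace and stop on an object; the grip force is fixed at half the most. Time passes only in rows, so rows that repeat a pose let the fingers close. It gives the time, the measured TCP pose, the force and the opening at its end, in the units of the state.
- bot.read_state(): the state, without advancing time (a new reading comes with each control period).
- viewer.capture(name): name is "scene" or "side" or "wrist"; returns a dict with "frame" (400x640x3 uint8, red, green, blue), "fx", "fy", "cx", "cy" (pixels), "D" ([k1, k2, p1, p2, k3] as OpenCV has them; the pictures are not rectified), "view" (4x4, takes a point from world to camera coordinates). Camera axes: x right, y down, z forward; pixel columns grow to the right and rows downward; lengths in m; the calibration is good to about 2 mm. A picture is of the moment at which its call begins. There is no depth.
- ticket.hand_in(): hands the job in, once; it reports no verdict.
The state is a dict: "time_s": time; "joint_positions": joint angles; "qvel": joint speeds; "tau": joint torques, N m; "position": TCP position; "tcp_rot": TCP orientation; "force": force on the tool from outside, world axes, zero at the start; "moment": the same for the moment, N m; "opening": opening from 0.0 (shut) to 1.0 (fully open).
Only numpy, scipy, OpenCV 4.12 (cv2) and the standard library are available. Lean on these libraries where they do the work, as an engineer would, in place of code of your own. Each camera call takes 0.05 s, during which the arm holds its last target. There are 200 camera calls.

TASK

Clamp the tube in the welding fixture: with closed fingers push the red knob forward along its L-shaped slot so that it drives the blue jaw up to the tube, then push it round the corner and sideways until it is fully home at the end of the short leg, and leave it there. Only push the knob with the outside of the fingers: do not take it between the fingers or lift it, and leave the hammer, the can and the loose steel boss where they are.

Things in the scene. Friction and masses are not known exactly. Their poses are not given: they have to be found in the camera images.
- fixture: Fixed black base plate 255x230x10 mm (x,y,z) with an aluminium cover, top 26.5 mm above the bench, x -110..50, y -70..70. Origin: on the bench; x forward to the tube, y left. Dark L slot 18 mm wide in the cover: long leg along +x at y=-25, short leg along +y at x=0. Steel tube, 26 mm thick, along y at x=85 in V-blocks; bosses' tops 63 mm above the bench. Place and yaw vary.
- knob (a point): Centre of the upright red knob, 32 mm diameter, 33.5 to 63.5 mm above the bench. Under it a steel collar, 50 mm diameter, 27.5 to 33.5 mm above the bench, a 14 mm pin in the slot (2 mm play each way) and a wide foot that keeps it captive; it rocks about 2 degrees. 250 g, greased slide; 1 to 6 N moves it along. Starts in the long leg, 45 to 70 mm behind the corner. Its yaw means nothing.
- slot_start (a point): Point on the cover's top where the pin's axis is when the pin is at the rear end of the long leg (26.5 mm above the bench).
- slot_corner (a point): Point on the cover's top at the corner of the slot, where the centre lines of the two legs cross, 72 mm ahead of slot_start; the pin can turn into the short leg when its axis is within 2 mm of this point in the fixture's x.
- slot_end (a point): Point on the cover's top where the pin's axis is when the pin stands against the end of the short leg, 52 mm to the left (+y of the fixture) of slot_corner.
- jaw (a joint): Travel of the blue jaw along fixture x, m: 0 back, 0.030 closed on the tube (stop). Its rear bar (110 mm along y, 10 mm thick, 27.5 to 37.5 mm above the bench) lies ahead of the knob's collar, rear face at x = -5 mm + this. Two 8 mm rods at y = -47 and 47 mm join it to the front pad, top 52 mm above the bench. Starts at 0.012 to 0.020; 1.5 N friction, stays where left.
- hammer: Hammer lying on the bench to the right of the fixture, 240 mm long, 26 mm high; not to be moved. Origin half-way along it, on the bench; x from handle to head.
- spray: Green and white can, 56 mm in diameter and 150 mm tall, standing to the left of the fixture; not to be moved. Origin at the centre of its underside.
- boss: Loose round steel boss, 42 mm in diameter and 38 mm tall, standing to the left of the fixture; not to be moved. Origin at the centre of its underside.
- follower: The whole pin follower that carries the red knob. Origin: centre of its foot's underside, hidden under the cover 10 mm above the bench, straight below the knob's centre (38.5 mm lower).
Not all that is in view belongs to the job. Leave any purple or yellow look-alike of the follower alone.

How it is judged:
By the outcome, as a careful person would: the job done as asked, in the order asked, and still so for the second after the job is handed in, with the robot touching nothing.
It also fails if it takes over 45 s, if anything falls off the work surface, if the arm or the gripper's body presses on something with over 40 N, if the wrist force passes 120 N, or if a joint passes its speed limit or range.

## Working session

There is one attempt and no reset: what is moved stays moved. The work goes in short steps, Python scripts to look and compute and a tool call to move; the robot and the scene stay as the last step left them, time stands still between calls to the robot, and variables do not carry over. Pictures are saved under pics/ and viewed, about 8 in all and at most 12, crops included, and the job is handed in when it is done.

Besides the shell and the picture viewer there is one more tool, called by a JSON object that holds its "api" and its "payload", one argument or row to a line. arm_command: Moves the arm, as the interface text tells. Its arguments: {"type":"object","properties":{"targets":{"type":"array"}},"required":["targets"]}

```bash
mkdir -p pics; cat > h.py <<'E'
import numpy as np, cv2
from rig import bot, viewer, ticket
def cap(n,f):
    c=viewer.capture(n); cv2.imwrite('pics/'+f,c['frame'][:,:,::-1]); np.save('pics/'+f+'.npy',c,allow_pickle=True); return c
def load(f): return np.load('pics/'+f+'.npy',allow_pickle=True).item()
def K(c): return np.array([[c['fx'],0,c['cx']],[0,c['fy'],c['cy']],[0,0,1.]])
def ray(c,u,v):
    p=cv2.undistortPoints(np.array([[[u,v]]],float),K(c),np.array(c['D'],float))[0,0]
    V=np.array(c['view']); R=V[:3,:3]; return -R.T@V[:3,3], R.T@np.array([p[0],p[1],1])
def onz(c,u,v,z):
    o,d=ray(c,u,v); return o+d*(z-o[2])/d[2]
def proj(c,P):
    V=np.array(c['view']); return cv2.projectPoints(np.array(P,float).reshape(-1,3),cv2.Rodrigues(V[:3,:3])[0],V[:3,3],K(c),np.array(c['D'],float))[0][:,0]
E
python3 - <<'E'
from h import *
for n in('scene','side'):
    c=cap(n,n+'0.png'); o,d=ray(c,320,200); print(n,o,d,c['fx'])
s=bot.read_state(); print(s['time_s'],s['position'],s['tcp_rot'],s['opening'],s['force'])
E
```

```text
scene [0.82385166 0.34769378 0.77360545] [-0.37677494 -0.35783278 -0.85452405] 379.3801139013408
side [0.31400638 0.9391824  0.73719264] [ 0.16972492 -0.77364875 -0.61057589] 483.3617488081908
0.1 [ 0.2648664  -0.56548201  0.29132452] [[ 4.24001288e-01 -9.05661425e-01 -5.39255761e-04]
 [-9.05659281e-01 -4.24001478e-01  2.00333678e-03]
 [-2.04299008e-03 -3.61035391e-04 -9.99997848e-01]] 0.9984882612074963 [ 0.00492329  0.2048737  -1.1509327 ]
```

View pics/scene0.png

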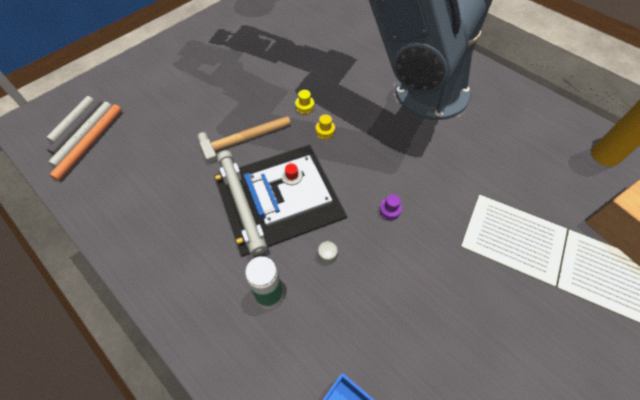

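View pics/side0.png

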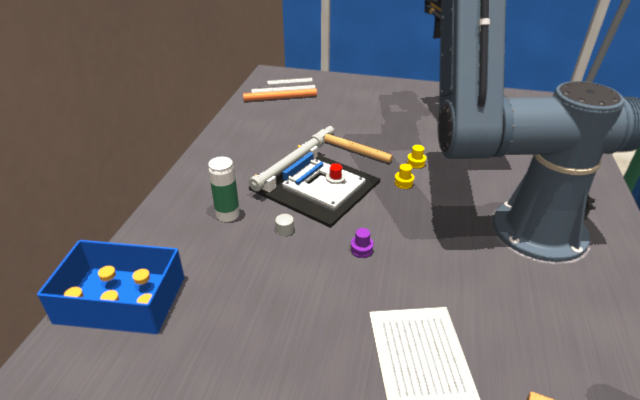

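The scene view shows the fixture around pixels (215–345, 150–250), with the red knob at about (291,172). The can is at (263,280), the boss at (327,251), and the hammer on the fixture's right. In the side view the knob is at about (336,172). The yellow and purple look-alikes stand clear of the fixture.

```bash
python3 - <<'E'
from h import *
a=load('scene0.png')['frame'][140:260,200:360,::-1]; cv2.imwrite('pics/sc.png',cv2.resize(a,None,fx=5,fy=5,interpolation=cv2.INTER_CUBIC))
a=load('side0.png')['frame'][120:225,245:385,::-1]; cv2.imwrite('pics/sd.png',cv2.resize(a,None,fx=5.7,fy=5.7,interpolation=cv2.INTER_CUBIC))
E
```

```text
(no output)
```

View pics/sc.png

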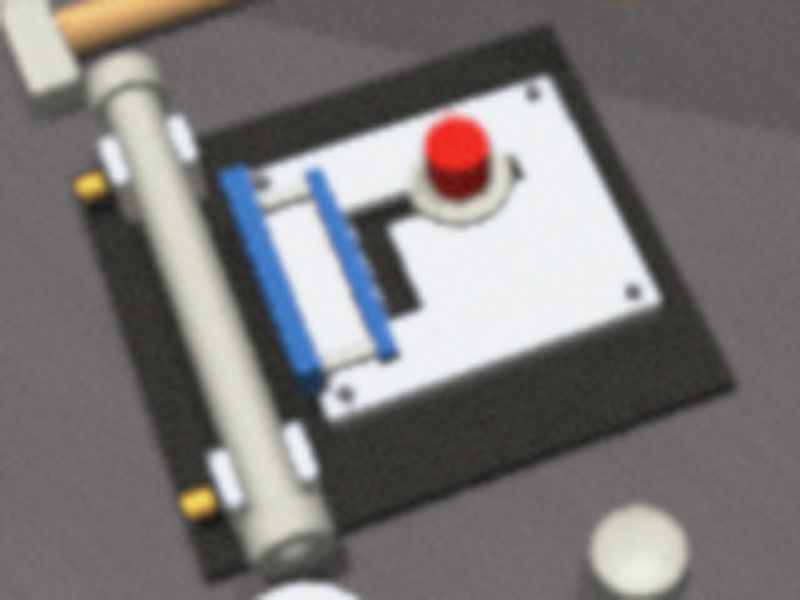

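View pics/sd.png

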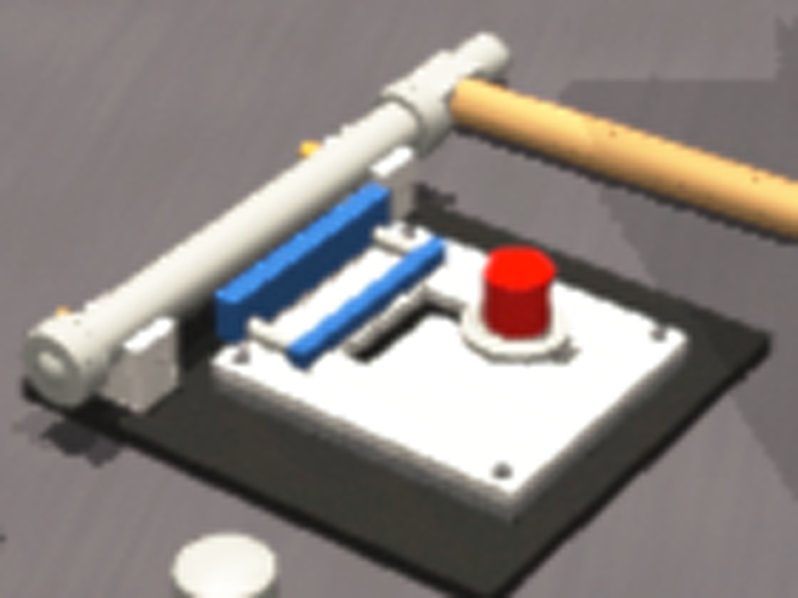

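The crops give the cover's corners clearly. In the scene crop they are at (549,75), (660,297) and (330,418); in the side crop at (685,340), (515,492) and (217,362). The knob top is at (457,143) in the scene crop and (519,265) in the side crop. I'll fit the fixture pose from these.

```bash
python3 - <<'E'
from h import *
from scipy.optimize import least_squares
A=load('scene0.png');B=load('side0.png')
sc=lambda u,v:(200+(u+.5)/5-.5,140+(v+.5)/5-.5)
sd=lambda u,v:(245+(u+.5)/5.7-.5,120+(v+.5)/5.7-.5)
F=[(-110,-70),(-110,70),(50,70)]
W=[[onz(A,*sc(*p),.0265)[:2] for p in[(549,75),(660,297),(330,418)]],[onz(B,*sd(*p),.0265)[:2] for p in[(685,340),(515,492),(217,362)]]]
W=np.array(W);print(W)
f=np.array(F)/1000
T=lambda p,q:np.array([[np.cos(p[2]),-np.sin(p[2])],[np.sin(p[2]),np.cos(p[2])]])@q+p[:2]
for w in (W[:1],W[1:],W):
    r=least_squares(lambda p:np.concatenate([(T(p,q)-k[i]) for k in w for i,q in enumerate(f)]),[.5,-.2,-.5])
    p=r.x;print('pose',p[:2],np.degrees(p[2]),'res',np.abs(r.fun).max())
for c,u in((A,sc(457,143)),(B,sd(519,265))):
    k=onz(c,*u,.0635)[:2];R=T(np.array([0,0,p[2]]),np.eye(2));print('knob',k,'fix',R.T@(k-p[:2])*1000)
for n,c,u,z in(('boss',A,sc(640,548),.038),('boss',B,sd(228,566),.038),('jawL',A,sc(393,352),.0375),('jawR',A,sc(322,172),.0375),('slotend',A,sc(423,305),.0265),('slotrear',A,sc(520,168),.0265),('can',A,(263,266),.15),('hamhead',A,(204,137),.026),('hamend',A,(289,121),.02)):
    k=onz(c,*u,z)[:2];print(n,k.round(4),(R.T@(k-p[:2])*1000).round(1))
E
```

```text
[[[ 0.41817712 -0.07586722]
  [ 0.47378107  0.05209623]
  [ 0.62238765 -0.00958046]]

 [[ 0.4189767  -0.07156971]
  [ 0.47204202  0.05316973]
  [ 0.61847317 -0.00847287]]]
pose [ 0.54776898 -0.05479403] -23.07592904281582 res 0.001182809071868851
pose [ 0.54599623 -0.05278629] -23.278605252322333 res 0.0020458794440829098
pose [ 0.54688355 -0.05378937] -23.176118872939494 res 0.003279153367834853
knob [ 0.49593087 -0.05729897] fix [-45.4595317  -23.27925276]
knob [ 0.49331277 -0.05953261] fix [-46.98728565 -26.36301012]
boss [0.5753 0.1355] [-48.4 185.2]
boss [0.5709 0.139 ] [-53.7 186.7]
jawL [ 0.5834 -0.0091] [16.  55.4]
jawR [ 0.5403 -0.1056] [ 14.4 -50.2]
slotend [ 0.5533 -0.023 ] [-6.3 30.8]
slotrear [ 0.4679 -0.046 ] [-75.7 -23.9]
can [0.7149 0.1093] [ 90.3 216.1]
hamhead [ 0.5666 -0.3097] [ 118.8 -227.5]
hamend [ 0.3729 -0.1979] [-103.2 -201. ]
```

Both views agree within about 3 mm. The fixture is near (0.547, −0.054) with yaw −23.2°, and the knob is about 46 mm behind the corner. I'll move to just behind the knob with the fingers shut and tool x along fixture −y.

{"api": "arm_command", "payload": {
  "targets": [
    {"rot": [0, 0, 8], "offset": [-3.3, -3.3, 0], "gripper": 1},
    {"rot": [0, 0, 16], "offset": [-6.6, -6.6, 0], "gripper": 1},
    {"rot": [0, 0, 24], "offset": [-9.9, -9.9, 0], "gripper": 1},
    {"rot": [0, 0, 32], "offset": [-13.2, -13.2, 0], "gripper": 1},
    {"rot": [0, 0, 40], "offset": [-16.5, -16.5, 0], "gripper": 1},
    {"rot": [0, 0, 48.3], "offset": [-19.8, -19.8, 0], "gripper": 1},
    {"rot": [0, 0, 48.3], "offset": [-23.1, -23.1, 0], "gripper": 1},
    {"rot": [0, 0, 48.3], "offset": [-26.4, -26.4, 0], "gripper": 1}
  ]
}}

```text
time_s: 0.9
position: [0.3923, -0.213, 0.2921]
tcp_rot: [[-0.395, -0.919, -0.0], [-0.919, 0.395, 0.0], [-0.0, 0.0, -1.0]]
force: [0.2, 0.5, -0.3]
opening: 0.358
```

```bash
cat >> h.py <<'E'
FX=np.array([.5469,-.0538]); YAW=np.radians(-23.2)
def st():
    s=bot.read_state(); R=np.array(s['tcp_rot']); p=np.array(s['position'])
    Rf=np.array([[np.cos(YAW),-np.sin(YAW)],[np.sin(YAW),np.cos(YAW)]])
    print('t',round(s['time_s'],2),'pos',p.round(4),'fix mm',(Rf.T@(p[:2]-FX)*1000).round(1),'toolx yaw',np.degrees(np.arctan2(R[1,0],R[0,0])).round(2),'z',R[:,2].round(3),'F',np.round(s['force'],1),'op',round(s['opening'],3))
    return s,R,p,Rf
def go(fx,fy,ztip):
    s,R,p,Rf=st(); w=np.r_[Rf@(np.array([fx,fy])/1000)+FX, ztip+.07]
    print('offset cm',(R.T@(w-p)*100).round(2))
E
python3 -c "
from h import *
go(-92,-25,.12)"
```

```text
t 0.9 pos [ 0.3923 -0.213   0.2921] fix mm [ -79.4 -207.3] toolx yaw -113.26 z [-0.  0. -1.] F [ 0.2  0.5 -0.3] op 0.358
offset cm [-18.22   1.27  10.21]
```

{"api": "arm_command", "payload": {
  "targets": [
    {"rot": [0, 0, 0], "offset": [-4, 0.3, 1.5], "gripper": 1},
    {"rot": [0, 0, 0], "offset": [-8, 0.6, 3], "gripper": 1},
    {"rot": [0, 0, 0], "offset": [-12, 0.9, 5], "gripper": 1},
    {"rot": [0, 0, 0], "offset": [-15, 1.2, 7], "gripper": 1},
    {"rot": [0, 0, 0], "offset": [-18, 1.3, 8.5], "gripper": 1},
    {"rot": [0, 0, 0], "offset": [-18.2, 1.3, 10.2], "gripper": 1},
    {"rot": [0, 0, 0], "offset": [-18.2, 1.3, 10.2], "gripper": 1}
  ]
}}

```text
time_s: 1.6
position: [0.4509, -0.0412, 0.1885]
tcp_rot: [[-0.392, -0.92, -0.005], [-0.92, 0.392, 0.002], [0.0, 0.005, -1.0]]
force: [-0.5, -0.1, -0.1]
opening: 0.008
```

```bash
python3 - <<'E'
from h import *
st()
c=cap('wrist','w1.png'); b=cap('scene','s1.png'); d=cap('side','d1.png')
f=lambda c,k:cv2.resize(c['frame'][k[0]:k[1],k[2]:k[3],::-1],(400,300),interpolation=cv2.INTER_CUBIC)
m=np.hstack([f(b,(140,260,200,360)),f(d,(115,220,245,385))])
cv2.imwrite('pics/m1.png',np.vstack([m,np.hstack([cv2.resize(c['frame'][:,:,::-1],(480,300)),np.zeros((300,320,3),np.uint8)])]))
E
```

```text
t 1.6 pos [ 0.4509 -0.0412  0.1885] fix mm [-93.2 -26.2] toolx yaw -113.08 z [-0.005  0.002 -1.   ] F [-0.5 -0.1 -0.1] op 0.008
```

View pics/m1.png

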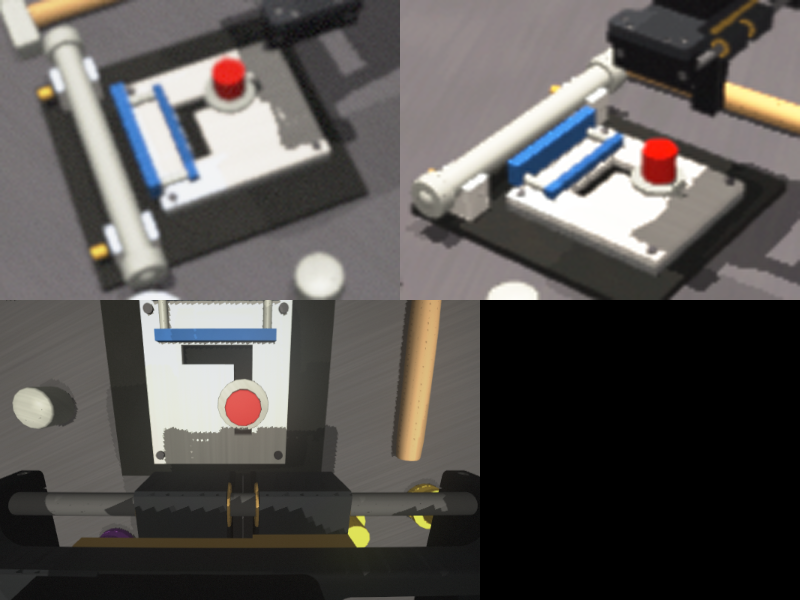

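The wrist view is clear. In the mosaic the knob is at (243,407), the L slot's outer corner at (252,345), the short leg's left end at (182,355) and the cover's rear corners at (155,465) and (285,463). I'll use it to refine the fixture pose.

```bash
python3 - <<'E'
from h import *
from scipy.optimize import least_squares
c=load('w1.png');k=4/3
a=c['frame'].astype(int)
m=((a[:,:,0]>190)&(a[:,:,1]<130)&(a[:,:,2]<130)).astype(np.uint8); m[200:]=0
v,u=np.nonzero(m);print(len(u),u.mean(),v.mean(),u.min(),u.max(),v.min(),v.max())
g=lambda x,y:((x+.5)*k-.5,(y-300+.5)*k-.5)
P={'rl':(155,465,-110,70),'rr':(285,463,-110,-70),'sl_outer':(182,345,9,36),'sl_in':(182,364,-9,36),'corner':(252,345,9,-34),'incorner':(234,364,-9,-16)}
w=np.array([onz(c,*g(x,y),.0265)[:2] for x,y,_,_ in P.values()]);f=np.array([q[2:] for q in P.values()])/1000
T=lambda p,q:q@np.array([[np.cos(p[2]),np.sin(p[2])],[-np.sin(p[2]),np.cos(p[2])]])+p[:2]
r=least_squares(lambda p:(T(p,f)-w).ravel(),[.547,-.054,-.4],loss='soft_l1',f_scale=.002)
p=r.x;print(p[:2],np.degrees(p[2]));print(((w-T(p,f))*1000).round(1))
K1=onz(c,u.mean(),v.mean(),.0635)[:2]
R=np.array([[np.cos(p[2]),-np.sin(p[2])],[np.sin(p[2]),np.cos(p[2])]]);print('knob',K1,R.T@(K1-p[:2])*1000)
j=[onz(c,*g(x,340),.0375)[:2] for x in(155,276)];print('jaw',[R.T@(q-p[:2])*1000 for q in j])
E
```

```text
1702 323.5757931844888 143.30728554641598 301 347 120 166
[ 0.54886592 -0.05670023] -23.064483291146292
[[-1.2  0.9]
 [ 1.   0.4]
 [-0.9 -2. ]
 [ 0.1 -1.3]
 [ 0.2  1.2]
 [ 0.6  0.2]]
knob [ 0.4967005  -0.06037607] [-46.5554787  -23.81869049]
jaw [array([11.8543533 , 55.69175514]), array([ 11.53888578, -54.16198949])]
```

Wrist and outside views agree within about 2 mm, with the jaw at about 16.5 mm. I'll use pose (0.548, −0.0555), yaw −23.1°, and lower behind the knob.

```bash
sed -i 's/^FX=.*/FX=np.array([.548,-.0555]); YAW=np.radians(-23.1)/' h.py; python3 -c "
from h import *
go(-90,-25,.041)"
```

```text
t 1.75 pos [ 0.4521 -0.0431  0.1906] fix mm [-93.1 -26.2] toolx yaw -113.24 z [ 0. -0. -1.] F [-0.  -0.6 -0.4] op 0.006
offset cm [-0.12 -0.3   7.96]
```

{"api": "arm_command", "payload": {
  "targets": [
    {"rot": [0, 0, 0], "offset": [-0.1, -0.1, 3], "gripper": 1},
    {"rot": [0, 0, 0], "offset": [-0.1, -0.2, 6], "gripper": 1},
    {"rot": [0, 0, 0], "offset": [-0.1, -0.3, 7.5], "gripper": 1},
    {"rot": [0, 0, 0], "offset": [-0.1, -0.3, 8], "gripper": 1},
    {"rot": [0, 0, 0], "offset": [-0.1, -0.8, 8], "gripper": 1},
    {"rot": [0, 0, 0], "offset": [-0.1, -1.3, 8], "gripper": 1},
    {"rot": [0, 0, 0], "offset": [-0.1, -1.3, 8], "gripper": 1}
  ]
}}

```text
time_s: 2.45
position: [0.4663, -0.0478, 0.1114]
tcp_rot: [[-0.395, -0.919, 0.004], [-0.919, 0.395, -0.002], [-0.0, -0.005, -1.0]]
force: [-0.4, 0.2, 0.3]
opening: 0.003
```

```bash
python3 - <<'E'
from h import *
st()
c=cap('wrist','w2.png');d=cap('side','d2.png')
cv2.imwrite('pics/m2.png',np.hstack([cv2.resize(c['frame'][0:300,170:470,::-1],(400,400)),cv2.resize(d['frame'][110:220,260:370,::-1],(400,400),interpolation=cv2.INTER_CUBIC)]))
E
```

```text
t 2.45 pos [ 0.4663 -0.0478  0.1114] fix mm [-78.2 -25. ] toolx yaw -113.25 z [ 0.004 -0.002 -1.   ] F [-0.4  0.2  0.3] op 0.003
```

View pics/m2.png

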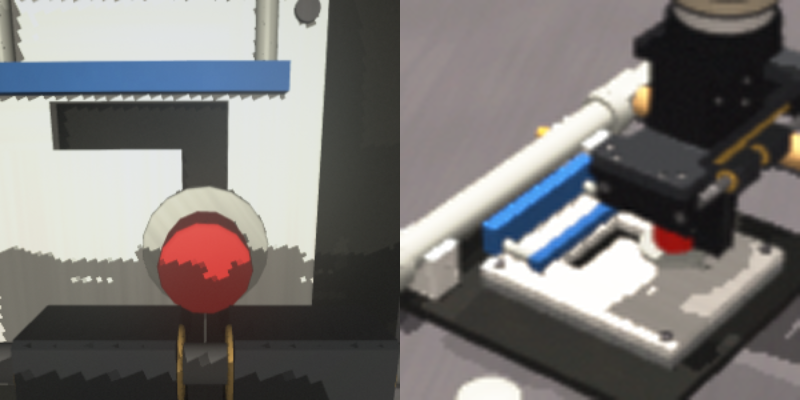

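The wrist view shows the knob at (205,265) centred ahead of the shut fingers at (205,350), which are aligned with the long leg. Pushing forward now.

{"api": "arm_command", "payload": {
  "targets": [
    {"rot": [0, 0, 0], "offset": [0, -0.5, 0], "gripper": 1},
    {"rot": [0, 0, 0], "offset": [0, -1.0, 0], "gripper": 1},
    {"rot": [0, 0, 0], "offset": [0, -1.5, 0], "gripper": 1},
    {"rot": [0, 0, 0], "offset": [0, -2.0, 0], "gripper": 1},
    {"rot": [0, 0, 0], "offset": [0, -2.5, 0], "gripper": 1},
    {"rot": [0, 0, 0], "offset": [0, -3.0, 0], "gripper": 1},
    {"rot": [0, 0, 0], "offset": [0, -3.5, 0], "gripper": 1},
    {"rot": [0, 0, 0], "offset": [0, -4.0, 0], "gripper": 1}
  ]
}}

```text
time_s: 3.35
position: [0.5014, -0.0627, 0.1102]
tcp_rot: [[-0.394, -0.919, -0.0], [-0.919, 0.394, 0.0], [0.0, 0.0, -1.0]]
force: [-1.3, -0.5, -0.3]
opening: 0.006
```

{"api": "arm_command", "payload": {
  "targets": [
    {"rot": [0, 0, 0], "offset": [0, -0.3, 0], "gripper": 1},
    {"rot": [0, 0, 0], "offset": [0, -0.6, 0], "gripper": 1},
    {"rot": [0, 0, 0], "offset": [0, -0.8, 0], "gripper": 1},
    {"rot": [0, 0, 0], "offset": [0, -0.9, 0], "gripper": 1},
    {"rot": [0, 0, 0], "offset": [0, -0.9, 0], "gripper": 1}
  ]
}}

```text
time_s: 3.85
position: [0.5094, -0.0662, 0.1102]
tcp_rot: [[-0.394, -0.919, -0.0], [-0.919, 0.394, 0.0], [0.0, 0.0, -1.0]]
force: [-1.8, 0.7, -1.1]
opening: 0.003
```

```bash
python3 - <<'E'
from h import *
st()
E
```

```text
t 3.85 pos [ 0.5094 -0.0662  0.1102] fix mm [-31.4 -25. ] toolx yaw -113.22 z [-0.  0. -1.] F [-1.8  0.7 -1.1] op 0.003
```

{"api": "arm_command", "payload": {
  "targets": [
    {"rot": [0, 0, 0], "offset": [0, -0.15, 0], "gripper": 1},
    {"rot": [0, 0, 0], "offset": [0, -0.3, 0], "gripper": 1},
    {"rot": [0, 0, 0], "offset": [0, -0.4, 0], "gripper": 1},
    {"rot": [0, 0, 0], "offset": [0, -0.4, 0], "gripper": 1}
  ]
}}

```text
time_s: 4.25
position: [0.5133, -0.0679, 0.1103]
tcp_rot: [[-0.394, -0.919, 0.001], [-0.919, 0.394, -0.0], [-0.0, -0.001, -1.0]]
force: [-1.2, 1.3, -0.3]
opening: 0.003
```

{"api": "arm_command", "payload": {
  "targets": [
    {"rot": [0, 0, 0], "offset": [0, -0.1, 0], "gripper": 1},
    {"rot": [0, 0, 0], "offset": [0, -0.15, 0], "gripper": 1},
    {"rot": [0, 0, 0], "offset": [0, -0.15, 0], "gripper": 1}
  ]
}}

```text
time_s: 4.55
position: [0.5145, -0.0683, 0.1103]
tcp_rot: [[-0.394, -0.919, 0.0], [-0.919, 0.394, -0.0], [-0.0, -0.0, -1.0]]
force: [-0.7, 0.1, -0.4]
opening: 0.002
```

```bash
python3 - <<'E'
from h import *
st()
c=cap('wrist','w3.png');d=cap('side','d3.png')
cv2.imwrite('pics/m3.png',np.hstack([cv2.resize(c['frame'][0:300,170:470,::-1],(400,400)),cv2.resize(d['frame'][110:220,260:370,::-1],(400,400),interpolation=cv2.INTER_CUBIC)]))
E
```

```text
t 4.55 pos [ 0.5145 -0.0683  0.1103] fix mm [-25.8 -25. ] toolx yaw -113.22 z [ 0. -0. -1.] F [-0.7  0.1 -0.4] op 0.002
```

View pics/m3.png

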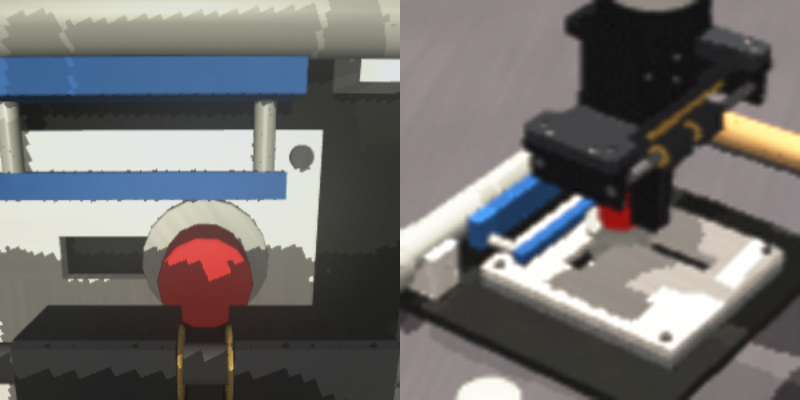

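The collar at (205,255) is against the blue bar, nearly level with the short leg (rows 236–278). No stop force yet, so I'm easing forward until it rises.

{"api": "arm_command", "payload": {
  "targets": [
    {"rot": [0, 0, 0], "offset": [0, -0.1, 0], "gripper": 1},
    {"rot": [0, 0, 0], "offset": [0, -0.1, 0], "gripper": 1}
  ]
}}

```text
time_s: 4.85
position: [0.5149, -0.0685, 0.1102]
tcp_rot: [[-0.394, -0.919, -0.001], [-0.919, 0.394, 0.0], [0.0, 0.001, -1.0]]
force: [-3.3, 1.3, 0.7]
opening: 0.004
```

{"api": "arm_command", "payload": {
  "targets": [
    {"rot": [0, 0, 0], "offset": [0, -0.1, 0], "gripper": 1},
    {"rot": [0, 0, 0], "offset": [0, -0.1, 0], "gripper": 1}
  ]
}}

```text
time_s: 5.05
position: [0.5151, -0.0686, 0.1101]
tcp_rot: [[-0.394, -0.919, -0.003], [-0.919, 0.394, 0.001], [0.0, 0.003, -1.0]]
force: [-3.7, 2.7, 2.3]
opening: 0.005
```

{"api": "arm_command", "payload": {
  "targets": [
    {"rot": [0, 0, 0], "offset": [0, -0.1, 0], "gripper": 1},
    {"rot": [0, 0, 0], "offset": [0, -0.1, 0], "gripper": 1}
  ]
}}

```text
time_s: 5.25
position: [0.5153, -0.0687, 0.11]
tcp_rot: [[-0.394, -0.919, -0.004], [-0.919, 0.394, 0.002], [0.0, 0.005, -1.0]]
force: [-5.9, 2.0, 2.8]
opening: 0.004
```

{"api": "arm_command", "payload": {
  "targets": [
    {"rot": [0, 0, 0], "offset": [0, -0.1, 0], "gripper": 1},
    {"rot": [0, 0, 0], "offset": [0, -0.2, 0], "gripper": 1},
    {"rot": [0, 0, 0], "offset": [0, -0.2, 0], "gripper": 1}
  ]
}}

```text
time_s: 5.55
position: [0.5157, -0.0689, 0.1097]
tcp_rot: [[-0.394, -0.919, -0.008], [-0.919, 0.394, 0.003], [0.0, 0.009, -1.0]]
force: [-7.6, 4.1, 3.3]
opening: 0.003
```

```bash
python3 - <<'E'
from h import *
st()
c=load('w2.png')
b=cap('wrist','w4.png')
for q in(c,b):
    a=q['frame'].astype(int); m=(a[:,:,2]>a[:,:,0]+60)&(a[:,:,2]>110)
    r=np.array(np.nonzero(m[:,300:340].any(1)))[0]; print(r.min(),r.max(),r)
    e=onz(q,320,r.max()+.5,.0375)[:2]; Rf=np.array([[np.cos(YAW),-np.sin(YAW)],[np.sin(YAW),np.cos(YAW)]]);print(Rf.T@(e-FX)*1000)
E
```

```text
t 5.55 pos [ 0.5157 -0.0689  0.1097] fix mm [-24.5 -25. ] toolx yaw -113.21 z [-0.008  0.003 -1.   ] F [-7.6  4.1  3.3] op 0.003
46 67 [46 47 48 49 50 51 52 53 54 55 56 57 58 59 60 61 62 63 64 65 66 67]
[ 12.67358779 -23.15636128]
43 150 [ 43  44  45  46  47  48  49  50  51  52  53  54  55  56  57  58  59  60
  61  62  63  64  65  66  67  68  69  70 130 131 132 133 134 135 136 137
 138 139 140 141 142 143 144 145 146 147 148 149 150]
[ 26.67780061 -22.98124168]
```

The force rises with no travel (about 8.6 N) and the jaw face has moved forward about 14 mm to x≈25, so the jaw is at its stop. Backing off and going round to the knob's right side.

{"api": "arm_command", "payload": {
  "targets": [
    {"rot": [0, 0, 0], "offset": [0, 1.0, 0], "gripper": 1},
    {"rot": [0, 0, 0], "offset": [0, 2.5, 0], "gripper": 1},
    {"rot": [0, 0, 0], "offset": [2.5, 2.5, 0], "gripper": 1},
    {"rot": [0, 0, 0], "offset": [5.3, 2.5, 0], "gripper": 1},
    {"rot": [0, 0, 0], "offset": [5.3, 2.5, 0], "gripper": 1}
  ]
}}

```text
time_s: 6.1
position: [0.4765, -0.1122, 0.1107]
tcp_rot: [[-0.397, -0.918, 0.005], [-0.918, 0.397, -0.003], [0.001, -0.006, -1.0]]
force: [0.4, -0.6, -0.3]
opening: 0.004
```

```bash
python3 -c "
from h import *
go(0.5,-70,.040)"
```

```text
t 6.1 pos [ 0.4765 -0.1122  0.1107] fix mm [-43.5 -80.2] toolx yaw -113.4 z [ 0.005 -0.003 -1.   ] F [ 0.4 -0.6 -0.3] op 0.004
offset cm [-1.04 -4.4   0.1 ]
```

{"api": "arm_command", "payload": {
  "targets": [
    {"rot": [0, 0, 0], "offset": [0, -2, 0], "gripper": 1},
    {"rot": [0, 0, 0], "offset": [0, -3.5, 0], "gripper": 1},
    {"rot": [0, 0, 0], "offset": [0, -4.3, 0], "gripper": 1},
    {"rot": [0, 0, 0], "offset": [0, -4.3, 0], "gripper": 1},
    {"rot": [0, 0, 0], "offset": [0, -4.3, 0], "gripper": 1}
  ]
}}

```text
time_s: 6.6
position: [0.5144, -0.1256, 0.1102]
tcp_rot: [[-0.394, -0.919, -0.0], [-0.919, 0.394, 0.0], [-0.0, 0.0, -1.0]]
force: [0.2, -0.3, -0.2]
opening: 0.004
```

```bash
python3 - <<'E'
from h import *
go(0.5,-58,.040)
c=cap('wrist','w5.png');d=cap('scene','s5.png')
cv2.imwrite('pics/m5.png',np.hstack([cv2.resize(c['frame'][:,120:520,::-1],(400,400)),cv2.resize(d['frame'][140:260,210:330,::-1],(400,400),interpolation=cv2.INTER_CUBIC)]))
E
```

```text
t 6.6 pos [ 0.5144 -0.1256  0.1102] fix mm [ -3.5 -77.7] toolx yaw -113.19 z [-0.  0. -1.] F [ 0.2 -0.3 -0.2] op 0.004
offset cm [-1.97 -0.39  0.02]
```

View pics/m5.png

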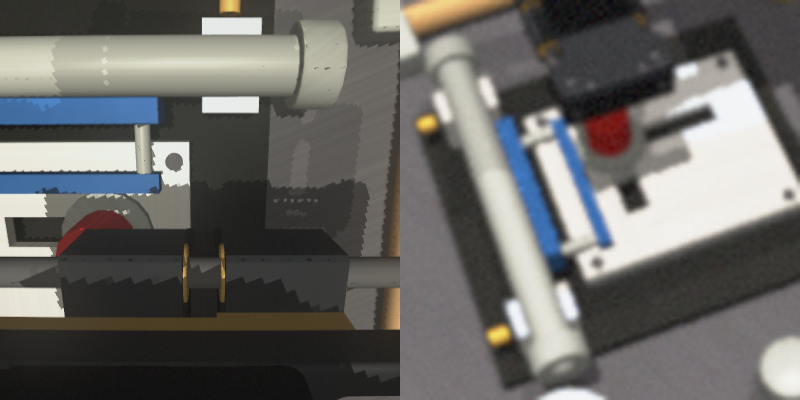

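The blue pad is now at the tube (wrist view, around (80,110)), the knob sits at the corner, and the fingers are to its right. Pushing left.

{"api": "arm_command", "payload": {
  "targets": [
    {"rot": [0, 0, 0], "offset": [0, -0.4, 0], "gripper": 1},
    {"rot": [0, 0, 0], "offset": [-0.6, -0.4, 0], "gripper": 1},
    {"rot": [0, 0, 0], "offset": [-1.2, -0.4, 0], "gripper": 1},
    {"rot": [0, 0, 0], "offset": [-1.7, -0.4, 0], "gripper": 1},
    {"rot": [0, 0, 0], "offset": [-2.1, -0.4, 0], "gripper": 1},
    {"rot": [0, 0, 0], "offset": [-2.5, -0.4, 0], "gripper": 1},
    {"rot": [0, 0, 0], "offset": [-2.9, -0.4, 0], "gripper": 1},
    {"rot": [0, 0, 0], "offset": [-3.3, -0.4, 0], "gripper": 1}
  ]
}}

```text
time_s: 7.5
position: [0.5314, -0.0971, 0.1103]
tcp_rot: [[-0.394, -0.919, -0.0], [-0.919, 0.394, -0.0], [0.0, 0.0, -1.0]]
force: [-0.0, -0.7, 0.2]
opening: 0.007
```

```bash
python3 - <<'E'
from h import *
go(0,-4,.040)
E
```

```text
t 7.5 pos [ 0.5314 -0.0971  0.1103] fix mm [  1.  -44.7] toolx yaw -113.21 z [-0. -0. -1.] F [-0.  -0.7  0.2] op 0.007
offset cm [-4.07  0.11  0.03]
```

{"api": "arm_command", "payload": {
  "targets": [
    {"rot": [0, 0, 0], "offset": [-0.5, 0, 0], "gripper": 1},
    {"rot": [0, 0, 0], "offset": [-1.0, 0, 0], "gripper": 1},
    {"rot": [0, 0, 0], "offset": [-1.5, 0, 0], "gripper": 1},
    {"rot": [0, 0, 0], "offset": [-2.0, 0, 0], "gripper": 1},
    {"rot": [0, 0, 0], "offset": [-2.5, 0, 0], "gripper": 1},
    {"rot": [0, 0, 0], "offset": [-3.0, 0, 0], "gripper": 1},
    {"rot": [0, 0, 0], "offset": [-3.4, 0, 0], "gripper": 1},
    {"rot": [0, 0, 0], "offset": [-3.6, 0, 0], "gripper": 1}
  ]
}}

```text
time_s: 8.3
position: [0.5457, -0.0638, 0.1103]
tcp_rot: [[-0.394, -0.919, 0.0], [-0.919, 0.394, 0.0], [-0.0, -0.0, -1.0]]
force: [-0.0, -0.2, 0.1]
opening: 0.003
```

{"api": "arm_command", "payload": {
  "targets": [
    {"rot": [0, 0, 0], "offset": [-0.2, 0, 0], "gripper": 1},
    {"rot": [0, 0, 0], "offset": [-0.3, 0, 0], "gripper": 1},
    {"rot": [0, 0, 0], "offset": [-0.3, 0, 0], "gripper": 1}
  ]
}}

```text
time_s: 8.6
position: [0.5467, -0.0614, 0.1102]
tcp_rot: [[-0.394, -0.919, 0.0], [-0.919, 0.394, 0.0], [-0.0, 0.0, -1.0]]
force: [0.1, -0.4, 1.1]
opening: 0.007
```

{"api": "arm_command", "payload": {
  "targets": [
    {"rot": [0, 0, 0], "offset": [-0.1, 0, 0], "gripper": 1},
    {"rot": [0, 0, 0], "offset": [-0.2, 0, 0], "gripper": 1},
    {"rot": [0, 0, 0], "offset": [-0.2, 0, 0], "gripper": 1}
  ]
}}

```text
time_s: 8.9
position: [0.5475, -0.0596, 0.1102]
tcp_rot: [[-0.394, -0.919, 0.0], [-0.919, 0.394, 0.0], [-0.0, 0.0, -1.0]]
force: [0.9, 0.0, 0.7]
opening: 0.003
```

```bash
python3 - <<'E'
from h import *
go(0,-4,.040)
E
```

```text
t 8.9 pos [ 0.5475 -0.0596  0.1102] fix mm [ 1.1 -4. ] toolx yaw -113.22 z [ 0.  0. -1.] F [0.9 0.  0.7] op 0.003
offset cm [0.   0.11 0.02]
```

{"api": "arm_command", "payload": {
  "targets": [
    {"rot": [0, 0, 0], "offset": [-0.1, 0, 0], "gripper": 1},
    {"rot": [0, 0, 0], "offset": [-0.2, 0, 0], "gripper": 1},
    {"rot": [0, 0, 0], "offset": [-0.2, 0, 0], "gripper": 1}
  ]
}}

```text
time_s: 9.2
position: [0.5483, -0.0577, 0.1103]
tcp_rot: [[-0.394, -0.919, 0.0], [-0.919, 0.394, 0.0], [-0.0, -0.0, -1.0]]
force: [0.7, -0.8, 0.5]
opening: 0.006
```

{"api": "arm_command", "payload": {
  "targets": [
    {"rot": [0, 0, 0], "offset": [-0.1, 0, 0], "gripper": 1},
    {"rot": [0, 0, 0], "offset": [-0.2, 0, 0], "gripper": 1},
    {"rot": [0, 0, 0], "offset": [-0.2, 0, 0], "gripper": 1}
  ]
}}

```text
time_s: 9.5
position: [0.5491, -0.0558, 0.1102]
tcp_rot: [[-0.394, -0.919, 0.0], [-0.919, 0.394, 0.0], [-0.0, -0.0, -1.0]]
force: [-0.8, 0.4, 0.1]
opening: 0.004
```

```bash
python3 - <<'E'
from h import *
st()
c=cap('wrist','w6.png');d=cap('scene','s6.png')
cv2.imwrite('pics/m6.png',np.hstack([cv2.resize(c['frame'][:,120:520,::-1],(400,400)),cv2.resize(d['frame'][140:260,210:330,::-1],(400,400),interpolation=cv2.INTER_CUBIC)]))
E
```

```text
t 9.5 pos [ 0.5491 -0.0558  0.1102] fix mm [1.1 0.2] toolx yaw -113.21 z [ 0.  0. -1.] F [-0.8  0.4  0.1] op 0.004
```

View pics/m6.png

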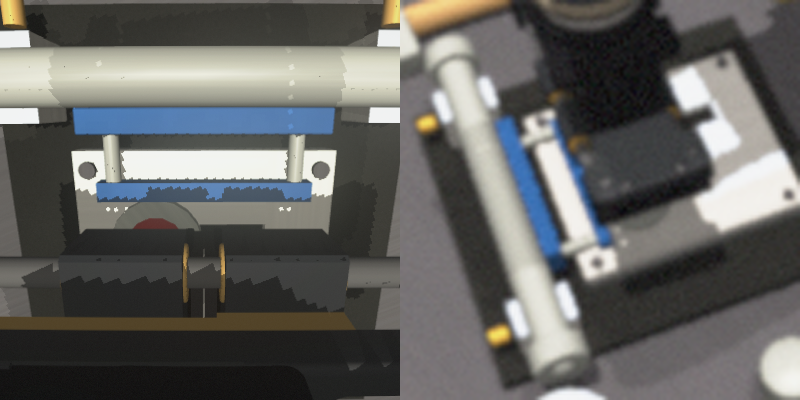

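The knob is at (157,225) in the wrist view, with the fingers at (204,275). That puts the contact offset at about 23 mm, so the shut fingers are thinner than I assumed and the knob is at y≈24. It isn't home yet, so I'm pushing on.

{"api": "arm_command", "payload": {
  "targets": [
    {"rot": [0, 0, 0], "offset": [-0.1, 0, 0], "gripper": 1},
    {"rot": [0, 0, 0], "offset": [-0.2, 0, 0], "gripper": 1},
    {"rot": [0, 0, 0], "offset": [-0.2, 0, 0], "gripper": 1}
  ]
}}

```text
time_s: 9.9
position: [0.5498, -0.0542, 0.1103]
tcp_rot: [[-0.394, -0.919, -0.0], [-0.919, 0.394, -0.0], [0.0, 0.0, -1.0]]
force: [-1.3, -1.0, 0.6]
opening: 0.005
```

{"api": "arm_command", "payload": {
  "targets": [
    {"rot": [0, 0, 0], "offset": [-0.1, 0, 0], "gripper": 1},
    {"rot": [0, 0, 0], "offset": [-0.2, 0, 0], "gripper": 1},
    {"rot": [0, 0, 0], "offset": [-0.2, 0, 0], "gripper": 1}
  ]
}}

```text
time_s: 10.2
position: [0.5504, -0.0532, 0.1106]
tcp_rot: [[-0.393, -0.919, -0.001], [-0.919, 0.393, -0.002], [0.002, 0.0, -1.0]]
force: [-1.9, -5.7, 3.3]
opening: 0.005
```

{"api": "arm_command", "payload": {
  "targets": [
    {"rot": [0, 0, 0], "offset": [-0.1, 0, 0], "gripper": 1},
    {"rot": [0, 0, 0], "offset": [-0.2, 0, 0], "gripper": 1},
    {"rot": [0, 0, 0], "offset": [-0.2, 0, 0], "gripper": 1}
  ]
}}

```text
time_s: 10.5
position: [0.5507, -0.0525, 0.1107]
tcp_rot: [[-0.392, -0.92, -0.002], [-0.92, 0.392, -0.004], [0.004, 0.0, -1.0]]
force: [-4.8, -10.0, 4.4]
opening: 0.007
```

```bash
python3 - <<'E'
from h import *
st()
E
```

```text
t 10.5 pos [ 0.5507 -0.0525  0.1107] fix mm [1.3 3.8] toolx yaw -113.09 z [-0.002 -0.004 -1.   ] F [ -4.8 -10.    4.4] op 0.007
```

A firm stop at about 11 N, so the knob is home. Backing straight off, then lifting clear for a check.

{"api": "arm_command", "payload": {
  "targets": [
    {"rot": [0, 0, 0], "offset": [0.4, 0, 0], "gripper": 1},
    {"rot": [0, 0, 0], "offset": [1.0, 0, 0], "gripper": 1},
    {"rot": [0, 0, 0], "offset": [2.5, 0, 0], "gripper": 1},
    {"rot": [0, 0, 0], "offset": [3.0, 0, -4], "gripper": 1},
    {"rot": [0, 0, 0], "offset": [3.0, 3, -8], "gripper": 1},
    {"rot": [0, 0, 0], "offset": [3.0, 7, -11], "gripper": 1},
    {"rot": [0, 0, 0], "offset": [3.0, 10, -12], "gripper": 1},
    {"rot": [0, 0, 0], "offset": [3.0, 10, -12], "gripper": 1}
  ]
}}

```text
time_s: 11.3
position: [0.4433, -0.037, 0.2314]
tcp_rot: [[-0.394, -0.919, -0.003], [-0.919, 0.394, 0.001], [-0.0, 0.003, -1.0]]
force: [-0.4, -1.0, 0.3]
opening: 0.002
```

```bash
python3 - <<'E'
from h import *
st()
c=cap('wrist','w7.png');d=cap('side','d7.png')
a=c['frame'].astype(int)
m=((a[:,:,0]>150)&(a[:,:,1]<110)&(a[:,:,2]<110)).astype(np.uint8); m[220:]=0
v,u=np.nonzero(m);print(len(u),u.mean(),v.mean(),u.min(),u.max(),v.min(),v.max())
Rf=np.array([[np.cos(YAW),-np.sin(YAW)],[np.sin(YAW),np.cos(YAW)]])
print('knob',Rf.T@(onz(c,u.mean(),v.mean(),.0635)[:2]-FX)*1000)
cv2.imwrite('pics/m7.png',np.hstack([cv2.resize(c['frame'][:,120:520,::-1],(400,400)),cv2.resize(d['frame'][105:245,210:350,::-1],(400,400),interpolation=cv2.INTER_CUBIC)]))
E
```

```text
t 11.3 pos [ 0.4433 -0.037   0.2314] fix mm [-103.6  -24.1] toolx yaw -113.19 z [-0.003  0.001 -1.   ] F [-0.4 -1.   0.3] op 0.002
1428 253.8641456582633 60.609243697478995 233 274 39 82
knob [ 2.47773169 27.19509427]
```

View pics/m7.png

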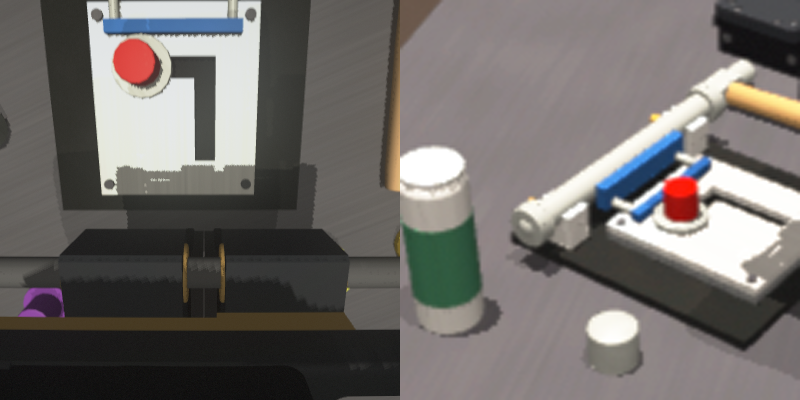

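The knob sits at the end of the short leg, measured at (2.5, 27.2) mm against (0, 27). The jaw pad is at the tube, the can, boss and hammer look undisturbed, and the arm is clear. Handing in.

```bash
python3 -c "
from h import *
print(ticket.hand_in())"
```

```text
the job is handed in; nothing more can be done
None
```

The tube is clamped and the job is handed in. With shut fingers I pushed the knob forward until the jaw stopped on the tube at about 9 N. I then went round to its right side and pushed it left until it stopped firmly at about 11 N. The arm backed off clear, at about 11 s of the 45 s limit.

**Last checks:**
- **Knob:** in the final wrist view it measured (2.5, 27.2) mm in the fixture frame, against (0, 27) nominal. The 2.5 mm offset in x is close to my calibration error of about 2 mm.
- **Jaw:** the pad looks to be against the tube. While the knob was pressed against the stop, the rear bar's face measured about 26.7 mm, against 25 mm nominal when closed. I did not re-measure it at the end.
- **Other objects:** the can, boss and hammer look undisturbed. I judged this by eye and did not measure their positions again.

**What disagreed:** the shut fingers turned out thinner along the closing direction than the 30 mm I had assumed. The knob was therefore still about 3 mm short when I first expected the end stop, and I kept pushing until the force rose.

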